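# Test the drip-line valves and set aside the worn one

### The job

Press the button on each of the three drip-line valves fully down and let go to see whether it stays down. Exactly one is worn and pops back up: stand that valve upright in the empty shallow tray, wholly inside it, and leave the two sound ones standing where they are with their buttons down.

Things in the scene. Friction and masses are not known exactly. Their poses are not given: they have to be found in the camera images.
- valve_a: Valve A, one of three identical black plastic valves in a loose row on the bench, in any order. Loose, 0.15 to 0.23 kg. Block 64 mm (x) x 50 mm (y, plain faces to grip) x 40 mm high, round collar up to 44 mm; 19 mm thick hose barbs out of both ends make it 100 mm long in x. Origin: centre of underside, z up. Round grey button 32 mm across at top centre: its top is 57 mm above the underside when up, 47 mm fully down.
- valve_b: Valve B, one of three identical black plastic valves in a loose row on the bench, in any order. Loose, 0.15 to 0.23 kg. Block 64 mm (x) x 50 mm (y, plain faces to grip) x 40 mm high, round collar up to 44 mm; 19 mm thick hose barbs out of both ends make it 100 mm long in x. Origin: centre of underside, z up. Round grey button 32 mm across at top centre: its top is 57 mm above the underside when up, 47 mm fully down.
- valve_c: Valve C, one of three identical black plastic valves in a loose row on the bench, in any order. Loose, 0.15 to 0.23 kg. Block 64 mm (x) x 50 mm (y, plain faces to grip) x 40 mm high, round collar up to 44 mm; 19 mm thick hose barbs out of both ends make it 100 mm long in x. Origin: centre of underside, z up. Round grey button 32 mm across at top centre: its top is 57 mm above the underside when up, 47 mm fully down.
- button_a (a joint): Travel of valve A's button, in m: 0 = up, 0.010 = fully down. A sound button takes about 3 N and stays where it was pressed to; the worn one (just one of the three, looks the same) takes up to 5 N and springs back up within 0.3 s when let go.
- button_b (a joint): Travel of valve B's button, in m: 0 = up, 0.010 = fully down. A sound button takes about 3 N and stays where it was pressed to; the worn one (just one of the three, looks the same) takes up to 5 N and springs back up within 0.3 s when let go.
- button_c (a joint): Travel of valve C's button, in m: 0 = up, 0.010 = fully down. A sound button takes about 3 N and stays where it was pressed to; the worn one (just one of the three, looks the same) takes up to 5 N and springs back up within 0.3 s when let go.
- reject_tray: Shallow empty black tray with thin grey ribs on its floor, fixed to the bench at the left or right end of the row of valves. 220 mm (x) x 180 mm (y), walls 5 mm thick and 26 mm high, floor 5 mm thick. Origin: centre of underside, z up. Not the 45 mm high black tray full of soil plugs at the row's other end.
Mind the look-alikes: they are no part of the job. What is shaped like the valve_c but yellow is not meant. Leave any yellow look-alike of the valve_a alone.

How it is judged:
By the outcome, as a careful person would: the job done as asked, in the order asked, and still so for the second after the job is handed in, with the robot touching nothing.
It also fails if it takes over 54 s, if anything falls off the work surface, if the arm or the gripper's body presses on something with over 40 N, if the wrist force passes 120 N, or if a joint passes its speed limit or range.

### The arm

A 7-joint arm with a two-finger parallel gripper is mounted at the origin on the work surface. World frame = base frame: x ahead of the robot, y to its left, z up, the work surface at z = 0. Lengths are in m, angles in rad, forces in N, time in s.
With the tool pointing down it reaches from about 0.4 to 0.875 m from the base axis. Payload 19.3 kg.
Tool frame: the origin (TCP) lies midway between the tips of the shut fingers; the grasp point (between the pads) lies 19 mm behind it; z points along the fingers, y is the direction in which the jaws open and shut (so a half turn about z gives the same grasp; the last joint's range is limited). The gripper opens to 85 mm and grips with 20 to 120 N. Pads are 22 mm wide; open, the fingers measure 114 mm over their backs; the gripper's body (76 mm by 85 mm) begins 54 mm behind the grasp point. The pads swing forward as they close: fully open they stand 13 mm farther back than shut.
Start: joints at [1.041, 0.521, -0.036, 1.599, 0.021, 1.021, -0.113], TCP at [0.277, -0.56, 0.231] pointing down, gripper open.
Joint ranges: [-2.91, 2.91], [-0.3, 2.13], [-1.5, 1.42], [0.17, 2.43], [-1.26, 4.41], [0.16, 1.93], [-2.52, 2.52]. Speed limits (rad/s): [1.89, 1.89, 2.39, 2.39, 3.01, 3.01, 3.01].

### API

Orientations are given as [roll, pitch, yaw] about the fixed x, y, z axes, in that order (R = Rz(yaw) Ry(pitch) Rx(roll)).
In Python, from workcell import bot, eyes gives the robot as it stands. The module is installed in compiled form; this text tells all that it offers.
- The arm moves only by the shell command python3 -m jog 'ROWS' [FORCE]. ROWS is JSON, a list of rows, each an object with "delta_pos": the shift along the world's x, y, z in mm, a list of three; "spin": the turn about the world's z in rad; "claw": the closure, from 0 (fully open) to 1 (shut). In form: [{"delta_pos": [tx, ty, tz], "spin": spin, "claw": claw}, ...]. A call has 1 to 8 rows; each row is the pose to reach, as a shift and turn from the pose measured when the call began; what a row does not reach only later rows make up. A row lasts 1/10 s, in which the tool goes at most 50 mm and 8.59 degrees, less where a joint would pass 70% of its speed; a pose out of reach is approached as far as the arm can. A call with a gripper value outside its range is refused whole. The fingers move at their own pace and stop on an object; FORCE is the grip in N (left out, the last holds). Time passes only in rows, so rows that repeat a pose let the fingers close. It gives the time, the measured TCP pose, the force and the opening at its end, in the units of the state.
- bot.observe(): the state, without advancing time (a new reading comes with each control period).
- eyes.grab_frame(name): name is "side" or "top" or "wrist"; returns the picture (384x512x3 uint8, blue, green, red); there is no depth.
- eyes.camera_params(name): a dict with "fx", "fy", "cx", "cy" (pixels), "origin" and "attitude" of the camera in the world. Camera axes: x right, y up, looking along -z (the intrinsics and any distortion apply to the point x, -y, -z); pixel columns grow to the right and rows downward; lengths in m; the calibration is good to about 2 mm. A picture is of the moment at which its call begins: read the wrist's pose just before it. camera_params takes no time and is no camera call; for the wrist camera it gives the pose at the moment of the call.
- bot.job_done(): hands the job in, once; it reports no verdict.
The state is a dict: "clock": time; "qpos": joint angles; "qd": joint speeds; "joint_efforts": joint torques, N m; "position": TCP position; "tool_rot": TCP orientation; "force": force on the tool from outside, world axes, zero at the start; "moment": the same for the moment, N m; "grip_width": finger opening in m.
Only numpy, scipy, OpenCV 4.12 (cv2) and the standard library are available. Lean on these libraries where they do the work, as an engineer would, in place of code of your own. Each camera call takes 0.05 s, during which the arm holds its last target. There are 200 camera calls.

## Working session

There is one attempt and no reset: what is moved stays moved. The work goes in short steps, Python scripts to look and compute and a shell command to move; the robot and the scene stay as the last step left them, time stands still between calls to the robot, and variables do not carry over. Pictures are saved under pics/ and viewed, about 8 in all and at most 12, crops included, and the job is handed in when it is done.

```bash
mkdir -p pics; python3 - <<'E'
from workcell import bot, eyes
import cv2,numpy as np
s=bot.observe()
print({k:np.round(v,3).tolist() for k,v in s.items()})
for n in("top","side"):
    p=eyes.camera_params(n); print(n,p)
    cv2.imwrite(f"pics/{n}0.png",eyes.grab_frame(n))
a=cv2.imread("pics/top0.png");cv2.imwrite("pics/top0b.png",cv2.resize(a,(800,600),interpolation=cv2.INTER_CUBIC))
E
```

```text
{'clock': 0.0, 'qpos': [1.041, 0.522, -0.036, 1.6, 0.021, 1.021, -0.113], 'qd': [-0.0, 0.001, 0.001, -0.0, -0.0, -0.001, -0.001], 'joint_efforts': [-0.0, -92.712, 1.98, -36.992, 0.018, 0.008, 0.0], 'position': [0.277, -0.56, 0.231], 'tool_rot': [-3.14, 0.0, 0.46], 'force': [0.283, -0.381, 0.383], 'moment': [0.012, 0.009, 0.05], 'grip_width': 0.085}
top {'fx': 427.3128715303335, 'fy': 427.3128715303335, 'cx': 257.0570653856648, 'cy': 184.33979002324733, 'origin': array([ 0.34899918, -0.00731072,  1.07315437]), 'attitude': array([ 0.15193523,  0.02713929, -1.57500774])}
side {'fx': 358.8664876781422, 'fy': 358.8664876781422, 'cx': 246.33601660264776, 'cy': 188.90734790802938, 'origin': array([0.23410968, 0.7141309 , 0.71848072]), 'attitude': array([ 8.51649616e-01,  4.65389950e-04, -2.77774212e+00])}
```

View pics/top0b.png

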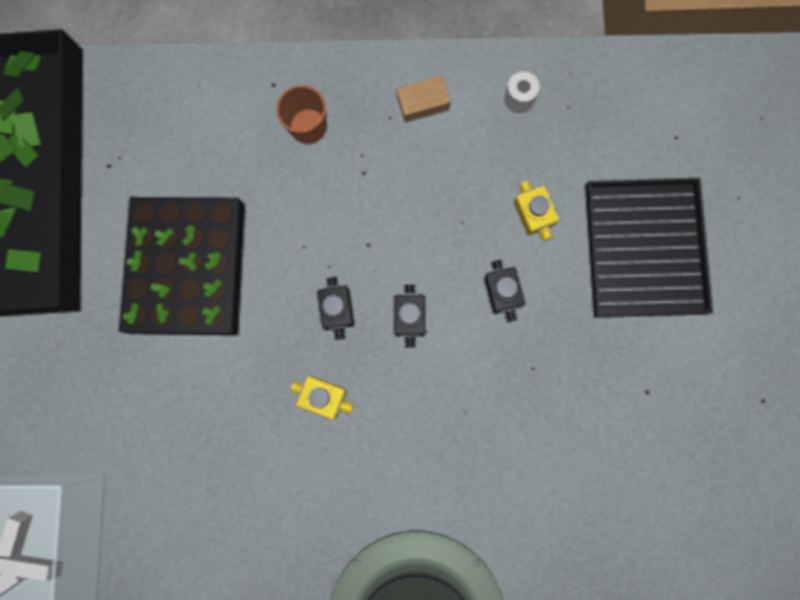

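View pics/side0.png

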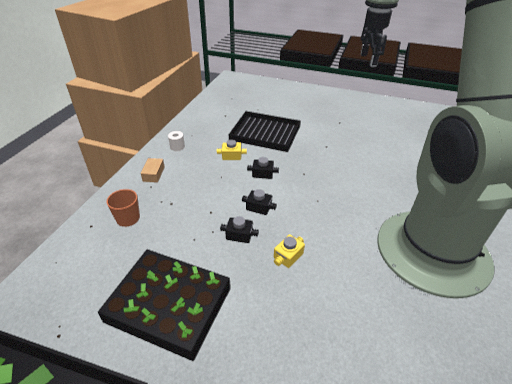

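The top view (800 px wide) shows three black valves with buttons at (333,306), (409,314) and (507,288). The empty ribbed tray is at the right, (648,248). The yellow look-alikes are at (538,207) and (320,398), and the soil tray is at the left, (183,265). The black ones and the ribbed tray fit the description, and I'll confirm them in an enlarged crop.

```bash
python3 - <<'E'
import cv2
a=cv2.imread("pics/top0.png")[110:220,196:463]
cv2.imwrite("pics/crop1.png",cv2.resize(a,None,fx=3,fy=3,interpolation=cv2.INTER_CUBIC)[:, :800])
E
cat > h.py <<'E'
import numpy as np
from scipy.spatial.transform import Rotation as R
from workcell import eyes
def px2w(name,u,v,z,p=None):
    p=p or eyes.camera_params(name)
    d=R.from_euler('xyz',p['attitude']).apply([(u-p['cx'])/p['fx'],-(v-p['cy'])/p['fy'],-1])
    o=np.array(p['origin']); return o+d*(z-o[2])/d[2]
def w2px(name,P,p=None):
    p=p or eyes.camera_params(name)
    c=R.from_euler('xyz',p['attitude']).inv().apply(np.array(P)-p['origin'])
    return p['cx']+p['fx']*c[0]/-c[2], p['cy']-p['fy']*c[1]/-c[2]
E
```

```text
(no output)
```

View pics/crop1.png

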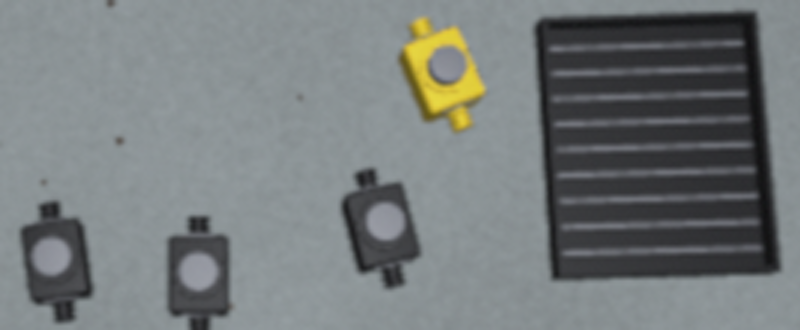

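The crop confirms three black valves with buttons at L(50,256), M(198,271) and R(386,221). The yellow valve at (447,65) is excluded, and the ribbed black tray has corners (538,22), (755,13), (777,269) and (555,278).

```bash
python3 - <<'E'
from h import *
from workcell import bot
f=lambda x,y,z:px2w("top",196+(x+.5)/3-.5,110+(y+.5)/3-.5,z)
V={'L':[(50,256),(49,209),(65,313)],'M':[(198,271),(199,222),(200,323)],'R':[(386,221),(366,176),(393,280)]}
s=bot.observe();print(s['position'],s['tool_rot'])
for k,(b,t,o) in V.items():
    B=f(*b,.057);T=f(*t,.022);O=f(*o,.022);d=T-O
    print(k,B.round(4),((T+O)/2).round(4),'len',np.hypot(*d[:2]).round(4),'yaw',np.arctan2(d[1],d[0]).round(3), 'delta',((B-s['position'])*1000).round(0))
c=[f(*q,.026) for q in[(538,22),(755,13),(777,269),(555,278)]]
print(np.round(c,3),np.mean(c,0).round(4))
E
```

```text
[ 0.27720015 -0.55984172  0.23080533] [-3.14060977e+00  8.06140856e-05  4.59779110e-01]
L [0.4797 0.1273 0.057 ] [0.4803 0.1261 0.022 ] len 0.088 yaw 0.162 delta [ 203.  687. -174.]
M [0.4668 0.0087 0.057 ] [0.4698 0.0081 0.022 ] len 0.0838 yaw 0.004 delta [ 190.  569. -174.]
R [ 0.5059 -0.1417  0.057 ] [ 0.5057 -0.1408  0.022 ] len 0.0893 yaw 0.224 delta [ 229.  418. -174.]
[[ 0.679 -0.278  0.026]
 [ 0.684 -0.459  0.026]
 [ 0.469 -0.461  0.026]
 [ 0.462 -0.282  0.026]] [ 0.5735 -0.3698  0.026 ]
```

```bash
R='{"delta_pos":[229,418,-121],"spin":-0.236,"claw":1}'; python3 -m jog '[{"delta_pos":[229,418,-100],"spin":-0.236,"claw":1},{"delta_pos":[229,418,-100],"spin":-0.236,"claw":1},{"delta_pos":[229,418,-100],"spin":-0.236,"claw":1},{"delta_pos":[229,418,-100],"spin":-0.236,"claw":1},{"delta_pos":[229,418,-100],"spin":-0.236,"claw":1},{"delta_pos":[229,418,-100],"spin":-0.236,"claw":1},{"delta_pos":[229,418,-100],"spin":-0.236,"claw":1},{"delta_pos":[229,418,-100],"spin":-0.236,"claw":1}]' 40
```

```text
clock: 0.9
position: [0.4657, -0.2149, 0.1484]
tool_rot: [-3.141, 0.0, 0.224]
force: [1.7, -0.9, -0.0]
grip_width: 0.0002
```

Remaining distance is about [40,73,-38].

```bash
python3 -m jog '[{"delta_pos":[40,73,-60],"spin":0,"claw":1},{"delta_pos":[40,73,-60],"spin":0,"claw":1},{"delta_pos":[40,73,-60],"spin":0,"claw":1},{"delta_pos":[40,73,-60],"spin":0,"claw":1},{"delta_pos":[40,73,-60],"spin":0,"claw":1}]'
python3 - <<'E'
from h import *
import cv2
from workcell import bot
s=bot.observe();print(s['position'],s['force'])
p=eyes.camera_params("wrist");print(p)
cv2.imwrite("pics/w1.png",eyes.grab_frame("wrist"))
print(w2px("wrist",s['position'],p),w2px("wrist",[.5059,-.1417,.057],p))
E
```

```text
clock: 1.4
position: [0.5054, -0.143, 0.0887]
tool_rot: [-3.141, 0.0, 0.223]
force: [-1.1, -0.2, 0.1]
grip_width: -0.0002
[ 0.50541183 -0.14295824  0.08869444] [-1.0588414  -0.23898159  0.05183832]
{'fx': 305.29357405163404, 'fy': 305.29357405163404, 'cx': 257.4908785595192, 'cy': 195.14439069069215, 'origin': array([ 0.5806341 , -0.12672494,  0.22979093]), 'attitude': array([-3.03832183e-01,  6.99878883e-04, -1.35089082e+00])}
(np.float64(256.585255473327), np.float64(255.5886736979016)) (np.float64(254.94192633255687), np.float64(229.32968041451414))
```

View pics/w1.png

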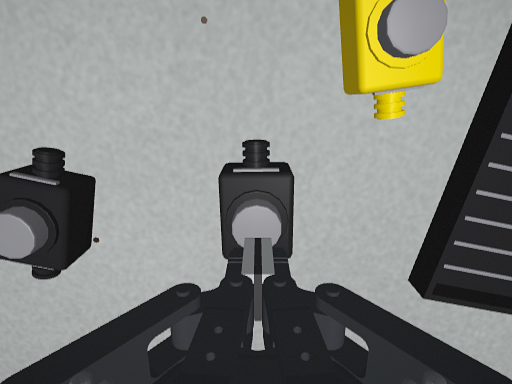

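The wrist view shows valve R's button at about (257,228), against a prediction of (255,229), and the yaw is aligned. I'll press it now.

```bash
python3 -m jog '[{"delta_pos":[0,1,-20],"spin":0,"claw":1},{"delta_pos":[0,1,-30],"spin":0,"claw":1},{"delta_pos":[0,1,-34],"spin":0,"claw":1},{"delta_pos":[0,1,-37],"spin":0,"claw":1},{"delta_pos":[0,1,-39],"spin":0,"claw":1}]'
python3 -m jog '[{"delta_pos":[0,0,-2],"spin":0,"claw":1},{"delta_pos":[0,0,-2],"spin":0,"claw":1}]'
```

```text
clock: 1.95
position: [0.5054, -0.1427, 0.0502]
tool_rot: [-3.142, -0.0, 0.221]
force: [-0.7, -2.2, 2.2]
grip_width: 0.0001
clock: 2.15
position: [0.5056, -0.1427, 0.0483]
tool_rot: [3.142, -0.001, 0.221]
force: [-1.1, 0.2, 0.6]
grip_width: -0.0002
```

```bash
for i in 1 2; do python3 -m jog '[{"delta_pos":[0,0,-1.5],"spin":0,"claw":1},{"delta_pos":[0,0,-1.5],"spin":0,"claw":1}]'; done
```

```text
clock: 2.35
position: [0.5057, -0.1426, 0.047]
tool_rot: [3.141, -0.001, 0.221]
force: [-1.5, -1.3, 4.9]
grip_width: -0.0001
clock: 2.55
position: [0.5059, -0.1427, 0.0468]
tool_rot: [3.141, -0.001, 0.221]
force: [-9.5, 1.3, 31.7]
grip_width: 0.0
```

The stop is at z=46.8 mm with 32 N, so the button is fully down. Now I'll lift off, wait and record a wrist image.

```bash
python3 -m jog '[{"delta_pos":[0,0,42],"spin":0,"claw":1},{"delta_pos":[0,0,42],"spin":0,"claw":1},{"delta_pos":[0,0,42],"spin":0,"claw":1},{"delta_pos":[0,0,42],"spin":0,"claw":1},{"delta_pos":[0,0,42],"spin":0,"claw":1}]'
python3 - <<'E'
from h import *
import cv2
from workcell import bot
s=bot.observe();p=s['position'];print(p,s['force'])
cv2.imwrite("pics/wR.png",eyes.grab_frame("wrist"))
print('to M',((np.array([.4668,.0087,.0887])-p)*1000).round(0))
E
```

```text
clock: 3.05
position: [0.5055, -0.1425, 0.0881]
tool_rot: [-3.142, -0.0, 0.222]
force: [-0.3, -0.2, -0.8]
grip_width: -0.0003
[ 0.50547646 -0.1425183   0.08806576] [-0.27056006 -0.23789118 -0.79007386]
to M [-39. 151.   1.]
```

```bash
python3 - <<'E'
import cv2,numpy as np
cv2.imwrite("pics/cmpR.png",np.hstack([cv2.resize(cv2.imread(f"pics/{n}.png")[130:280,190:330],None,fx=2.8,fy=2.8) for n in("w1","wR")]))
E
```

```text
(no output)
```

View pics/cmpR.png

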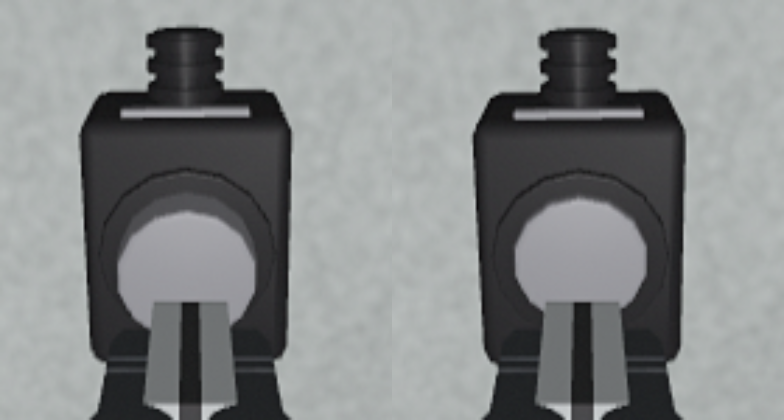

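R's button stays down: it looks smaller and sits lower in the right half, and the bright side rim is gone. R is sound. On to M.

```bash
python3 -m jog '[{"delta_pos":[-39,151,1],"spin":-0.22,"claw":1},{"delta_pos":[-39,151,1],"spin":-0.22,"claw":1},{"delta_pos":[-39,151,1],"spin":-0.22,"claw":1},{"delta_pos":[-39,151,1],"spin":-0.22,"claw":1},{"delta_pos":[-39,151,1],"spin":-0.22,"claw":1},{"delta_pos":[-39,151,1],"spin":-0.22,"claw":1}]'
python3 - <<'E'
from h import *
import cv2
from workcell import bot
s=bot.observe();p=s['position'];print(p,s['force'])
c=eyes.camera_params("wrist");im=eyes.grab_frame("wrist")
cv2.imwrite("pics/wM0.png",im);print(w2px("wrist",[.4668,.0087,.057],c))
roi=im[150:290,180:330].astype(int);g=((roi.min(2)>120)&(roi.max(2)-roi.min(2)<25)&(roi[...,0]-roi[...,1]>3)).astype('uint8')
n,_,st,ce=cv2.connectedComponentsWithStats(g)
for i in range(1,n):
    if st[i,4]>200: print(st[i],ce[i]+[180,150])
E
```

```text
clock: 3.7
position: [0.4667, 0.0075, 0.0889]
tool_rot: [3.141, -0.0, 0.001]
force: [0.4, -0.3, -0.0]
grip_width: 0.0001
[0.46668784 0.00754762 0.08888059] [ 0.42071571 -0.28362408 -0.00965815]
(np.float64(255.03801633837747), np.float64(230.3661214212481))
[  53   56   49   41 1404] [257.24074074 225.01424501]
```

The button blob is centred at u=257 as predicted, so I'll press M.

```bash
python3 -m jog '[{"delta_pos":[0,0,-20],"spin":0,"claw":1},{"delta_pos":[0,0,-30],"spin":0,"claw":1},{"delta_pos":[0,0,-34],"spin":0,"claw":1},{"delta_pos":[0,0,-37],"spin":0,"claw":1},{"delta_pos":[0,0,-40],"spin":0,"claw":1},{"delta_pos":[0,0,-41],"spin":0,"claw":1},{"delta_pos":[0,0,-42],"spin":0,"claw":1},{"delta_pos":[0,0,-42],"spin":0,"claw":1}]'
python3 -m jog '[{"delta_pos":[0,0,-1.5],"spin":0,"claw":1},{"delta_pos":[0,0,-1.5],"spin":0,"claw":1}]'
```

```text
clock: 4.55
position: [0.4668, 0.007, 0.0471]
tool_rot: [3.141, -0.0, -0.0]
force: [-0.6, -3.1, 4.3]
grip_width: 0.0
clock: 4.75
position: [0.4669, 0.0069, 0.0467]
tool_rot: [3.141, -0.001, -0.0]
force: [-7.8, -2.4, 32.5]
grip_width: 0.0001
```

```bash
python3 -m jog '[{"delta_pos":[0,0,42],"spin":0,"claw":1},{"delta_pos":[0,0,42],"spin":0,"claw":1},{"delta_pos":[0,0,42],"spin":0,"claw":1},{"delta_pos":[0,0,42],"spin":0,"claw":1},{"delta_pos":[0,0,42],"spin":0,"claw":1}]'
python3 - <<'E'
from h import *
import cv2
from workcell import bot
p=bot.observe()['position']
cv2.imwrite("pics/wM.png",eyes.grab_frame("wrist"))
for n in("w1","wR","wM0","wM"):
    im=cv2.imread(f"pics/{n}.png")
    roi=im[150:290,180:330].astype(int);g=((roi.min(2)>120)&(roi.max(2)-roi.min(2)<25)&(roi[...,0]-roi[...,1]>3)).astype('uint8')
    k,_,st,ce=cv2.connectedComponentsWithStats(g); print(n,[st[i].tolist() for i in range(1,k) if st[i,4]>200])
print('to L',((np.array([.4797,.1273,.0887])-p)*1000).round(0))
E
```

```text
clock: 5.25
position: [0.4665, 0.007, 0.088]
tool_rot: [3.141, 0.0, -0.0]
force: [0.7, 0.7, -0.5]
grip_width: -0.0
w1 [[52, 55, 49, 42, 1425]]
wR [[54, 51, 47, 40, 1460]]
wM0 [[53, 56, 49, 41, 1404]]
wM [[52, 56, 50, 41, 1401]]
to L [ 13. 120.   1.]
```

The blob for M after release matches the one before the press, so it popped back up. M is the worn one. L still has to be pressed.

```bash
python3 -m jog '[{"delta_pos":[13,120,1],"spin":0.16,"claw":1},{"delta_pos":[13,120,1],"spin":0.16,"claw":1},{"delta_pos":[13,120,1],"spin":0.16,"claw":1},{"delta_pos":[13,120,1],"spin":0.16,"claw":1},{"delta_pos":[13,120,1],"spin":0.16,"claw":1}]'
cat >> h.py <<'E'
def blob(im):
    import cv2
    roi=im[150:290,180:330].astype(int);g=((roi.min(2)>120)&(roi.max(2)-roi.min(2)<25)&(roi[...,0]-roi[...,1]>3)).astype('uint8')
    k,_,st,ce=cv2.connectedComponentsWithStats(g); return [st[i].tolist() for i in range(1,k) if st[i,4]>200]
E
python3 - <<'E'
from h import *
import cv2
from workcell import bot
print(bot.observe()['position'])
im=eyes.grab_frame("wrist");cv2.imwrite("pics/wL0.png",im);print(blob(im))
E
```

```text
clock: 5.8
position: [0.4791, 0.1268, 0.0885]
tool_rot: [3.14, 0.001, 0.161]
force: [-0.6, -0.4, -0.3]
grip_width: 0.0001
[0.47908515 0.12683346 0.08851412]
[[56, 56, 49, 41, 1417]]
```

```bash
python3 -m jog '[{"delta_pos":[0,-1,-20],"spin":0,"claw":1},{"delta_pos":[0,-1,-30],"spin":0,"claw":1},{"delta_pos":[0,-1,-34],"spin":0,"claw":1},{"delta_pos":[0,-1,-37],"spin":0,"claw":1},{"delta_pos":[0,-1,-40],"spin":0,"claw":1},{"delta_pos":[0,-1,-41],"spin":0,"claw":1},{"delta_pos":[0,-1,-42],"spin":0,"claw":1},{"delta_pos":[0,-1,-42],"spin":0,"claw":1}]'
python3 -m jog '[{"delta_pos":[0,0,-1.5],"spin":0,"claw":1},{"delta_pos":[0,0,-1.5],"spin":0,"claw":1}]'
```

```text
clock: 6.65
position: [0.4793, 0.125, 0.047]
tool_rot: [3.14, 0.001, 0.159]
force: [-1.1, -2.8, 6.3]
grip_width: -0.0003
clock: 6.85
position: [0.4794, 0.125, 0.0468]
tool_rot: [3.14, 0.0, 0.159]
force: [-8.2, -3.4, 32.4]
grip_width: -0.0001
```

```bash
python3 -m jog '[{"delta_pos":[0,0,42],"spin":0,"claw":1},{"delta_pos":[0,0,42],"spin":0,"claw":1},{"delta_pos":[0,0,42],"spin":0,"claw":1},{"delta_pos":[0,0,42],"spin":0,"claw":1},{"delta_pos":[0,0,42],"spin":0,"claw":1}]'
python3 - <<'E'
from h import *
import cv2
from workcell import bot
p=bot.observe()['position']
im=eyes.grab_frame("wrist");cv2.imwrite("pics/wL.png",im);print(blob(im))
cv2.imwrite("pics/cmpML.png",np.hstack([cv2.resize(cv2.imread(f"pics/{n}.png")[150:270,205:305],None,fx=2,fy=2,interpolation=cv2.INTER_CUBIC) for n in("wM0","wM","wL0","wL")]))
E
```

```text
clock: 7.35
position: [0.4791, 0.125, 0.0881]
tool_rot: [3.14, 0.001, 0.159]
force: [0.6, -1.0, 0.1]
grip_width: -0.0002
[[54, 50, 47, 41, 1485]]
```

View pics/cmpML.png

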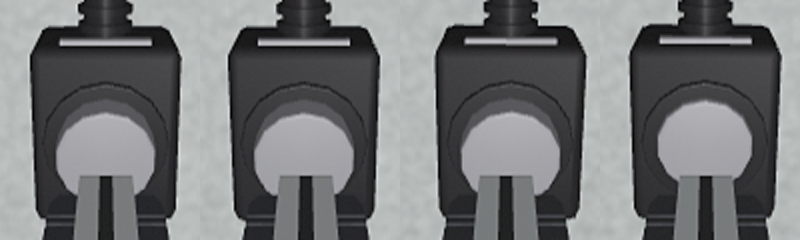

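M (second panel) is up again after its press, and L is down. M is the worn one. Next I move over M with the gripper open.

```bash
python3 -m jog '[{"delta_pos":[-12,-117,10],"spin":-0.159,"claw":0},{"delta_pos":[-12,-117,10],"spin":-0.159,"claw":0},{"delta_pos":[-12,-117,10],"spin":-0.159,"claw":0},{"delta_pos":[-12,-117,10],"spin":-0.159,"claw":0},{"delta_pos":[-12,-117,10],"spin":-0.159,"claw":0},{"delta_pos":[-12,-117,10],"spin":-0.159,"claw":0},{"delta_pos":[-12,-117,10],"spin":-0.159,"claw":0}]' 40
```

```text
clock: 8.1
position: [0.4671, 0.009, 0.0979]
tool_rot: [3.14, 0.002, 0.002]
force: [0.4, -0.1, 0.1]
grip_width: 0.0852
```

```bash
python3 -m jog '[{"delta_pos":[0,-1,-40],"spin":0,"claw":0},{"delta_pos":[0,-1,-60],"spin":0,"claw":0},{"delta_pos":[0,-1,-75],"spin":0,"claw":0},{"delta_pos":[0,-1,-85],"spin":0,"claw":0},{"delta_pos":[0,-1,-89],"spin":0,"claw":0},{"delta_pos":[0,-1,-89],"spin":0,"claw":0},{"delta_pos":[0,-1,-89],"spin":0,"claw":0}]'
python3 -m jog '[{"delta_pos":[0,0,0],"spin":0,"claw":1},{"delta_pos":[0,0,0],"spin":0,"claw":1},{"delta_pos":[0,0,0],"spin":0,"claw":1},{"delta_pos":[0,0,0],"spin":0,"claw":1},{"delta_pos":[0,0,0],"spin":0,"claw":1},{"delta_pos":[0,0,0],"spin":0,"claw":1},{"delta_pos":[0,0,0],"spin":0,"claw":1},{"delta_pos":[0,0,0],"spin":0,"claw":1}]'
```

```text
clock: 8.8
position: [0.4674, 0.0082, 0.0095]
tool_rot: [3.14, 0.001, 0.002]
force: [0.2, 0.0, -0.4]
grip_width: 0.0855
clock: 9.6
position: [0.4677, 0.0082, 0.01]
tool_rot: [3.141, 0.0, 0.002]
force: [-1.8, -0.2, 10.7]
grip_width: 0.0496
```

Gripped at 49.6 mm opening. Lifting.

```bash
python3 -m jog '[{"delta_pos":[0,0,15],"spin":0,"claw":1},{"delta_pos":[0,0,45],"spin":0,"claw":1},{"delta_pos":[0,0,80],"spin":0,"claw":1},{"delta_pos":[0,0,110],"spin":0,"claw":1},{"delta_pos":[0,0,110],"spin":0,"claw":1},{"delta_pos":[0,0,110],"spin":0,"claw":1}]'
python3 - <<'E'
from h import *
import cv2
from workcell import bot
s=bot.observe();p=s['position'];print(p,s['force'],s['grip_width'])
cv2.imwrite("pics/wG.png",eyes.grab_frame("wrist"))
print('to tray',((np.array([.5735,-.3698,p[2]])-p)*1000).round(0))
E
```

```text
clock: 10.2
position: [0.4679, 0.0083, 0.1203]
tool_rot: [3.141, -0.001, 0.002]
force: [-0.8, 0.0, -2.1]
grip_width: 0.0493
[0.4678907  0.00825477 0.1203457 ] [-0.75899289  0.02192805 -2.09820317] 0.04934739200689064
to tray [ 106. -378.    0.]
```

View pics/wG.png

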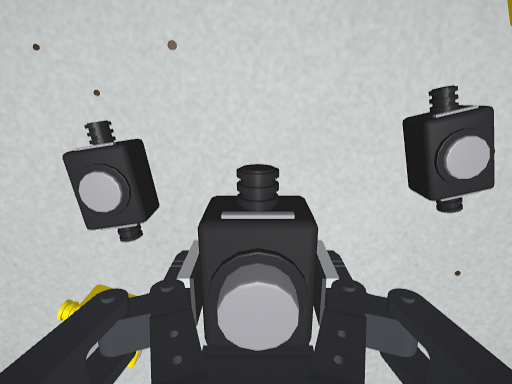

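The valve is held level with its button up at (258,310), and L and R stand with their buttons down. Now I carry it to the tray.

```bash
python3 -m jog '[{"delta_pos":[6,-22,0],"spin":0,"claw":1},{"delta_pos":[18,-65,0],"spin":0,"claw":1},{"delta_pos":[31,-110,0],"spin":0,"claw":1},{"delta_pos":[44,-156,0],"spin":0,"claw":1},{"delta_pos":[57,-202,0],"spin":0,"claw":1},{"delta_pos":[69,-247,0],"spin":0,"claw":1},{"delta_pos":[82,-292,0],"spin":0,"claw":1},{"delta_pos":[92,-330,0],"spin":0,"claw":1}]'
python3 -m jog '[{"delta_pos":[11,-40,0],"spin":0.015,"claw":1},{"delta_pos":[14,-49,0],"spin":0.015,"claw":1},{"delta_pos":[14,-49,0],"spin":0.015,"claw":1},{"delta_pos":[14,-49,0],"spin":0.015,"claw":1}]'
python3 - <<'E'
from h import *
import cv2
from workcell import bot
s=bot.observe();p=s['position'];print(p,s['force'],s['grip_width'])
cv2.imwrite("pics/wT.png",eyes.grab_frame("wrist"))
E
```

```text
clock: 11.05
position: [0.5588, -0.3242, 0.1176]
tool_rot: [3.141, 0.003, 0.001]
force: [-0.0, 0.7, -1.5]
grip_width: 0.0493
clock: 11.45
position: [0.5724, -0.3718, 0.1162]
tool_rot: [-3.14, 0.004, 0.016]
force: [-0.7, 0.8, -1.7]
grip_width: 0.0493
[ 0.5724214  -0.37175426  0.11621189] [-0.69338708  0.80404498 -1.74697204] 0.04934109977793674
```

View pics/wT.png

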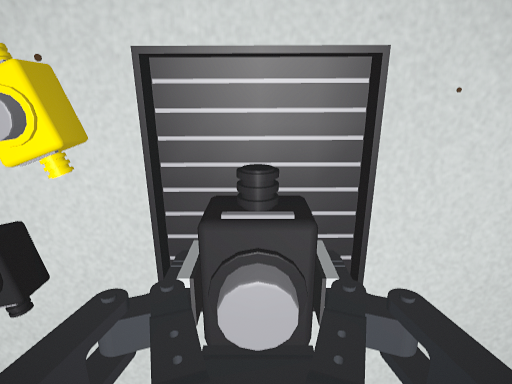

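The valve is centred over the ribbed tray, whose walls show at u≈140–385. Lowering.

```bash
python3 -m jog '[{"delta_pos":[0,0,-20],"spin":0,"claw":1},{"delta_pos":[0,0,-50],"spin":0,"claw":1},{"delta_pos":[0,0,-75],"spin":0,"claw":1},{"delta_pos":[0,0,-88],"spin":0,"claw":1},{"delta_pos":[0,0,-95],"spin":0,"claw":1},{"delta_pos":[0,0,-97],"spin":0,"claw":1},{"delta_pos":[0,0,-97],"spin":0,"claw":1}]'
python3 -m jog '[{"delta_pos":[0,0,-2],"spin":0,"claw":1},{"delta_pos":[0,0,-2],"spin":0,"claw":1}]'
```

```text
clock: 12.2
position: [0.5731, -0.3714, 0.0205]
tool_rot: [-3.141, 0.003, 0.017]
force: [0.2, -0.7, -0.6]
grip_width: 0.0495
clock: 12.4
position: [0.5735, -0.3716, 0.0192]
tool_rot: [-3.141, 0.002, 0.017]
force: [0.4, 0.7, -1.4]
grip_width: 0.0491
```

```bash
for i in 1 2; do python3 -m jog '[{"delta_pos":[0,0,-2],"spin":0,"claw":1},{"delta_pos":[0,0,-2],"spin":0,"claw":1}]'; done
```

```text
clock: 12.6
position: [0.5735, -0.3717, 0.0173]
tool_rot: [-3.141, 0.002, 0.017]
force: [-0.5, -0.2, -2.1]
grip_width: 0.0492
clock: 12.8
position: [0.5736, -0.3717, 0.0152]
tool_rot: [-3.142, 0.002, 0.017]
force: [0.2, 0.6, -0.9]
grip_width: 0.0496
```

```bash
python3 -m jog '[{"delta_pos":[0,0,-1.5],"spin":0,"claw":1},{"delta_pos":[0,0,-1.5],"spin":0,"claw":1}]'
```

```text
clock: 13.0
position: [0.5736, -0.3717, 0.0151]
tool_rot: [-3.142, 0.002, 0.017]
force: [-8.3, 6.3, 22.5]
grip_width: 0.0495
```

It's seated on the floor. I'll ease off, open and lift straight up, then retreat.

```bash
python3 -m jog '[{"delta_pos":[0,0,0],"spin":0,"claw":0.9},{"delta_pos":[0,0,0],"spin":0,"claw":0},{"delta_pos":[0,0,0],"spin":0,"claw":0},{"delta_pos":[0,0,0],"spin":0,"claw":0},{"delta_pos":[0,0,0],"spin":0,"claw":0},{"delta_pos":[0,0,0],"spin":0,"claw":0}]'
python3 -m jog '[{"delta_pos":[0,0,20],"spin":0,"claw":0},{"delta_pos":[0,0,50],"spin":0,"claw":0},{"delta_pos":[0,0,90],"spin":0,"claw":0},{"delta_pos":[0,0,130],"spin":0,"claw":0},{"delta_pos":[0,0,160],"spin":0,"claw":0},{"delta_pos":[0,0,200],"spin":0,"claw":0},{"delta_pos":[0,0,200],"spin":0,"claw":0}]'
python3 - <<'E'
from h import *
import cv2
t=eyes.grab_frame("top");cv2.imwrite("pics/top1.png",t)
a=eyes.grab_frame("wrist");b=cv2.resize(eyes.grab_frame("side")[90:260,190:330],None,fx=2,fy=2,interpolation=cv2.INTER_CUBIC)
a=cv2.copyMakeBorder(a,0,0,0,0,0)
b=cv2.copyMakeBorder(b,0,384-b.shape[0],0,0,cv2.BORDER_CONSTANT)
cv2.imwrite("pics/end.png",np.hstack([a,b]))
E
```

```text
clock: 13.6
position: [0.5736, -0.3717, 0.015]
tool_rot: [-3.141, 0.002, 0.017]
force: [-0.6, 0.5, -0.5]
grip_width: 0.0854
clock: 14.3
position: [0.5754, -0.373, 0.2206]
tool_rot: [3.138, -0.005, 0.017]
force: [-0.6, -0.0, -0.0]
grip_width: 0.0851
```

View pics/end.png

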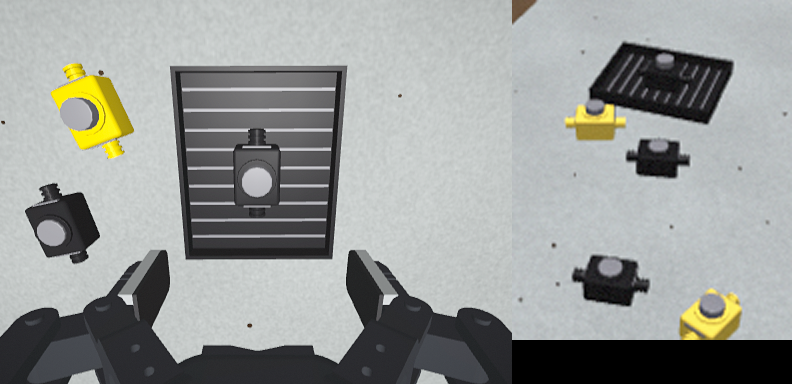

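The valve stands upright at the centre of the tray, at (257,180), with its button up. R and L stand in place with their buttons down, and the gripper is clear. Handing in.

```bash
python3 -c "
from workcell import bot
print(bot.job_done())"
```

```text
the job is handed in; nothing more can be done
None
```

I pressed all three buttons to their stop, at about 47 mm and 32 N. The left and right ones stayed down. The middle valve's button popped back up, so I gripped that valve and stood it upright in the centre of the ribbed tray.

My last pictures showed it wholly inside the tray. The two sound valves were still standing in place with their buttons down, and the gripper was clear and touching nothing. I handed the job in at about 14.5 s. No check failed or disagreed, and the yellow look-alikes were not touched.

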